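# Hold the hidden brake bolt while its backing nut is tightened

### The arm

A 6-joint arm with a two-finger parallel gripper is mounted at the origin on the work surface. World frame = base frame: x ahead of the robot, y to its left, z up, the work surface at z = 0. Lengths are in mm, angles in rad, forces in N, time in s.
With the tool pointing down it reaches from about 325 to 925 mm from the base axis. Payload 3.1 kg.
Tool frame: the origin (TCP) lies on the centre line of the jaws, within the pads' length; the fingertips stand 17 mm ahead of it and the grasp point (between the pads) lies 2 mm behind it; y points along the fingers, z is the direction in which the jaws open and shut, and the axes are right-handed (so a half turn about y gives the same grasp; the last joint's range is limited). The gripper opens to 85 mm and grips with 20 to 120 N. Pads are 22 mm wide; open, the fingers measure 114 mm over their backs; the gripper's body (76 mm by 85 mm) begins 54 mm behind the grasp point. The pads swing forward as they close: fully open they stand 13 mm farther back than shut.
Start: joints at [-1.258, 0.217, 1.613, -0, 1.311, -0.112], TCP at [257.608, -569.454, 248.3] pointing down, gripper open.
Joint ranges: [-2.75, 2.75], [-0.78, 2.1], [0.31, 2.55], [-1.13, 4.27], [0.13, 2.63], [-2.58, 2.58]. Speed limits (rad/s): [2.79, 2.79, 3.14, 3.14, 3.14, 3.14].

### API

Orientations are given as [roll, pitch, yaw] about the fixed x, y, z axes, in that order (R = Rz(yaw) Ry(pitch) Rx(roll)).
In Python, from bench import manip gives the robot as it stands. The module is installed in compiled form; this text tells all that it offers.
- The arm moves only by the shell command python3 -m creep 'ROWS'. ROWS is a JSON object of lists of equal length, an entry for each row: "jaw": the opening, from 0 (shut) to 1 (fully open); "slide": the shift along the tool's x, y, z in mm, a list of three; "delta_rot": the turn, a rotation vector about the tool's x, y, z in rad, a list of three. In form: {"jaw": [jaw, ...], "slide": [[tx, ty, tz], ...], "delta_rot": [[rx, ry, rz], ...]}. A call has 1 to 12 rows; each row shifts and turns the commanded pose from where the row before left it, along the tool's axes as they then stand; what a row does not reach is not made up. A row lasts 1/8 s, in which the tool goes at most 62.5 mm and 10.7 degrees, less where a joint would pass 70% of its speed; a pose out of reach is approached as far as the arm can. A call is refused whole if a number of a shift passes 62.5 or a number of a turn 0.188, either way. A call with a gripper value outside its range is refused whole. The fingers move at their own pace and stop on an object; the grip force is fixed at half the most. Time passes only in rows, so rows that do not move let the fingers close. It gives the time, the measured TCP pose, the force and the opening at its end, in the units of the state.
- manip.get_obs(): the state, without advancing time (a new reading comes with each control period).
- manip.read_camera(name): name is "side" or "top" or "wrist"; returns the picture (420x560x3 uint8, blue, green, red); there is no depth.
- manip.calibration(name): a dict with "fov_y" (degrees; the focal length in pixels is half the picture's height over the tangent of half this angle, whatever the lens; pixels are square), "cx", "cy" (the principal point, pixels), "view" (4x4, takes a point from world to camera coordinates). Camera axes: x right, y up, looking along -z (the intrinsics and any distortion apply to the point x, -y, -z); pixel columns grow to the right and rows downward; lengths in mm; the calibration is good to about 2 mm. A picture is of the moment at which its call begins: read the wrist's pose just before it. calibration takes no time and is no camera call; for the wrist camera it gives the pose at the moment of the call.
- manip.job_done(): hands the job in, once; it reports no verdict.
The state is a dict: "t": time; "joints": joint angles; "dq": joint speeds; "joint_efforts": joint torques, N m; "ee_pos": TCP position; "orientation": TCP orientation; "wrist_force": force on the tool from outside, world axes, zero at the start; "ft_torque": the same for the moment, N m; "gripper_width": opening from 0.0 (shut) to 1.0 (fully open).
Only numpy, scipy, OpenCV 4.12 (cv2) and the standard library are available. Lean on these libraries where they do the work, as an engineer would, in place of code of your own. Each camera call takes 0.05 s, during which the arm holds its last target. There are 200 camera calls.

### The job

A colleague is about to tighten the nut on the front of the roll-stand brake bracket. Reach down into the narrow gap behind the bracket's tall front cheek, grasp the square bolt head hidden there between the two fingers, and only then turn it clockwise (as seen facing the head from behind the bracket), against its spring, until you feel it come up against its stop. The program finishes while still gripping the head firmly and holding it at the stop so that it cannot turn back, and leave the tape roll, the binder and the marker where they are.

Things in the scene. Friction and masses are not known exactly. Their poses are not given: they have to be found in the camera images.
- bracket: Fixed dark steel channel bracket with two upright cheeks and a 48 mm gap between them, open above and at both ends. Origin: on the bench, midway in the gap. x runs from the front cheek (robot side) to the rear cheek, y along the cheeks, z up; yaw within 0.45 rad of the robot's frame, no tilt. Base plate 100 (x) by 80 (y) by 6 mm high. Hexagonal backing nut and thread end in front, to x = -57 mm.
- front_top (a point): Middle of the front cheek's top edge: cheek 8 mm thick (bracket x = -32 to -24 mm), 80 mm wide along y, top 88 mm above the bench.
- rear_top (a point): Middle of the rear cheek's top edge: cheek 6 mm thick (bracket x = +24 to +30 mm), 80 mm wide along y, top 60 mm above the bench.
- bolt_head: Plain steel square bolt head in the middle of the gap: 26 by 26 mm across the flats, 16 mm thick along the bolt. Origin: the head's centre, on the bolt's axis, 64 mm above the bench, directly above the bracket's origin. Its x is the bolt's axis (level, parallel to the bracket's x); y and z are the normals of the flats and turn with the head. An 18 mm round shank joins it to the front cheek.
- bolt (a joint): Bolt angle, rad, about its level axis: 0 slack, 0.95 at its hard stop, 0 to 0.28 at first. Grows clockwise as seen facing the head from behind the bracket (right-handed about bracket -x). Flats are q - 0.45 from upright. Turning takes 0.1 N m, rising to 0.32 N m just before the stop, where it stops abruptly; if let go, a 0.25 N m/rad spring turns it back to about 0.3.
- tape_roll: bystander: loose clear roll of packing tape lying flat, outer diameter 100 mm, 48 mm high; origin at the centre of its underside
- binder: bystander: loose closed black ring binder lying flat, 290 by 250 mm, 36 mm high; origin at the centre of its underside
- marker: bystander: loose white marker with a blue cap lying on the bench, 147 mm long, 16 mm thick; origin on its underside, near the middle

How it is judged:
By the outcome, as a careful person would: the job done as asked, in the order asked, and still so for the second after the job is handed in, while the arm keeps its last pose, push and grip.
It also fails if it takes over 38 s, if anything falls off the work surface, if the arm or the gripper's body presses on something with over 40 N, if the wrist force passes 120 N, or if a joint passes its speed limit or range.

## Working session

There is one attempt and no reset: what is moved stays moved. The work goes in short steps, Python scripts to look and compute and a shell command to move; the robot and the scene stay as the last step left them, time stands still between calls to the robot, and variables do not carry over. Pictures are saved under pics/ and viewed, about 8 in all and at most 12, crops included, and the job is handed in when it is done.

```bash
mkdir -p pics; python3 - <<'E'
from bench import manip
import cv2
print(manip.get_obs())
for n in ("side","top","wrist"):
    c=manip.calibration(n); print(n,{k:(v if k!="view" else None) for k,v in c.items()}); print(c["view"])
    cv2.imwrite(f"pics/{n}0.png",manip.read_camera(n))
a=cv2.imread("pics/side0.png");b=cv2.imread("pics/top0.png")
E
```

```text
{'t': 0.0, 'joints': array([-1.25821352e+00,  2.17782881e-01,  1.61490901e+00, -6.34405510e-06,
        1.31128522e+00, -1.12183797e-01]), 'dq': array([-0.00084145, -0.00134647, -0.0004282 ,  0.00094524,  0.00025757,
       -0.00173841]), 'joint_efforts': array([-1.66098303e-03, -3.96846628e+01, -3.03852689e+01, -3.58284915e-04,
        9.68384498e-03, -2.93411972e-06]), 'ee_pos': array([ 257.35988441, -568.71799101,  246.96351295]), 'orientation': array([-1.57316648e+00,  2.60847423e-04, -2.71682472e+00]), 'wrist_force': array([-0.1707467 ,  0.29539031, -0.04295661]), 'ft_torque': array([ 0.02533516, -0.03837125,  0.02094122]), 'gripper_width': 1.001060366474864}
side {'fov_y': 57.04490028799073, 'cx': 283.6580603107114, 'cy': 210.2360395640749, 'view': None}
[[-8.93939245e-01 -4.48188005e-01  3.72516315e-04  5.25534389e+02]
 [ 3.22003766e-01 -6.41678246e-01  6.96105311e-01 -2.46626378e+02]
 [-3.11747015e-01  6.22395807e-01  7.17939592e-01 -8.96725254e+02]
 [ 0.00000000e+00  0.00000000e+00  0.00000000e+00  1.00000000e+00]]
top {'fov_y': 57.18952001117337, 'cx': 283.38178463643857, 'cy': 212.13730543479753, 'view': None}
[[-1.52478289e-02 -9.99883572e-01 -5.88121315e-04 -9.51755479e+00]
 [ 9.83727868e-01 -1.51067637e-02  1.79028677e-01 -5.89752099e+02]
 [-1.79016718e-01  2.15124731e-03  9.83843680e-01 -1.08505780e+03]
 [ 0.00000000e+00  0.00000000e+00  0.00000000e+00  1.00000000e+00]]
wrist {'fov_y': 63.49462210697751, 'cx': 276.80242766905485, 'cy': 207.7708200331741, 'view': None}
[[ 4.11892638e-01 -9.11227315e-01 -3.03901485e-03 -6.24376782e+02]
 [ 8.68903871e-01  3.93761899e-01 -2.99929375e-01  3.97678724e+01]
 [ 2.74500487e-01  1.20898090e-01  9.53956568e-01 -3.80883787e+02]
 [ 0.00000000e+00  0.00000000e+00  0.00000000e+00  1.00000000e+00]]
```

View pics/top0.png

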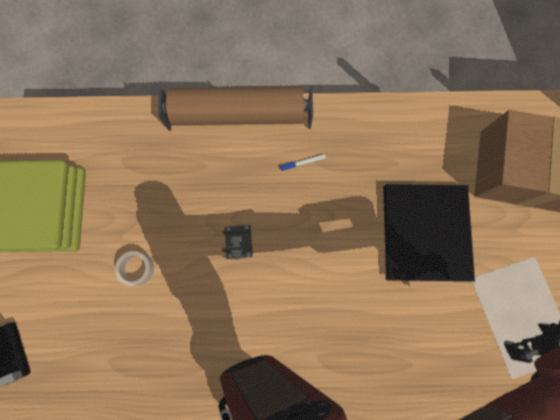

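View pics/side0.png

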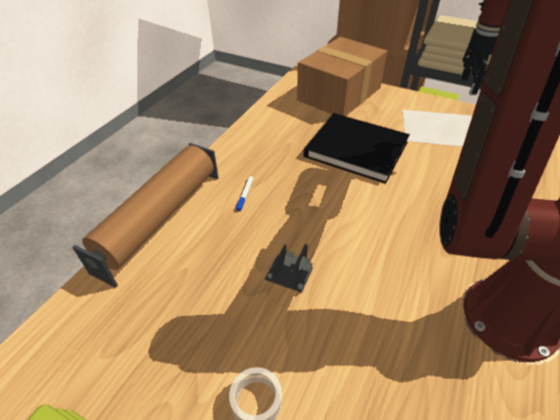

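The bracket sits near (237,241) in the top view and (290,270) in the side view. The tape roll, binder and marker are well clear of it.

```bash
cat > h.py <<'E'
from bench import manip
import cv2, numpy as np
from scipy.spatial.transform import Rotation as R
def K(c): 
    f=210/np.tan(np.radians(c["fov_y"]/2)); return np.array([[f,0,c["cx"]],[0,f,c["cy"]],[0,0,1]])
def proj(c,P):
    P=np.atleast_2d(P); V=np.array(c["view"]); q=(P@V[:3,:3].T+V[:3,3])*[1,-1,-1]
    q=q@K(c).T; return q[:,:2]/q[:,2:]
def onz(c,px,z):
    V=np.array(c["view"]); d=(np.linalg.inv(K(c))@[px[0],px[1],1])*[1,-1,-1]
    o=-V[:3,:3].T@V[:3,3]; d=V[:3,:3].T@d; return o+d*(z-o[2])/d[2]
def tool(): 
    o=manip.get_obs(); return o["ee_pos"],R.from_euler("xyz",o["orientation"])
E
python3 - <<'E'
from h import *
for n,p in(("top",(237,241)),("side",(290,275))):
    print(n,onz(manip.calibration(n),p,30))
p,r=tool(); print(r.as_matrix().round(3))
t=cv2.imread("pics/top0.png")[205:280,190:290]; s=cv2.imread("pics/side0.png")[230:305,240:340]
cv2.imwrite("pics/c0.png",np.vstack([cv2.resize(x,(400,300),interpolation=cv2.INTER_CUBIC) for x in(t,s)]))
c=manip.calibration("wrist");V=np.array(c["view"]);o=-V[:3,:3].T@V[:3,3]
print("cam in tool",r.inv().apply(o-p), r.inv().apply(-V[2,:3]))
E
```

```text
top [508.59900085 120.7347432   30.        ]
side [498.39715278 144.0608986   30.        ]
[[-0.911 -0.001  0.412]
 [-0.412  0.002 -0.911]
 [-0.    -1.    -0.002]]
cam in tool [ -76.0605472  -126.30765433    0.9728103 ] [ 3.00166264e-01  9.53886523e-01 -8.45716848e-04]
```

View pics/c0.png

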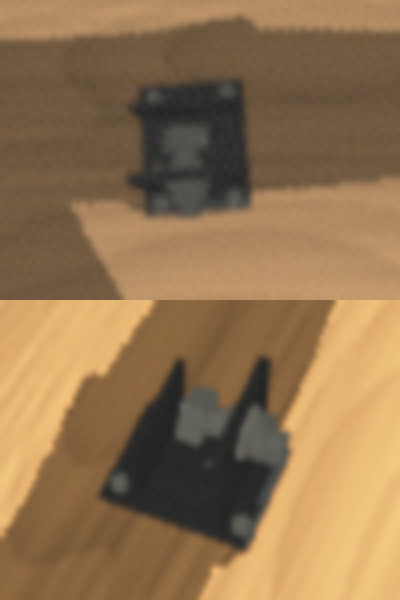

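The front cheek and nut face the robot, and the bracket's yaw is small. I'll get a first yaw estimate from the base plate corners in the top view.

```bash
python3 - <<'E'
from h import *
c=manip.calibration("top")
P=[onz(c,(190+x/4,205+y/4),6)[:2] for x,y in((147,212),(248,207),(240,82),(140,90))]
print(np.round(P,1),np.mean(P,0)); BL,BR,TR,TL=P
f=(TL-BL)+(TR-BR); l=(BL-BR)+(TL-TR); print(np.arctan2(f[1],f[0]),np.arctan2(-l[0],l[1]))
E
```

```text
[[460.3 154.2]
 [462.8  78.1]
 [558.1  84.1]
 [553.1 160.6]] [508.59483909 119.23309576]
0.06597788402577011 0.0497339629730188
```

```bash
python3 -m creep '{"jaw":[1,1,1,1,1,1,1,1,1,1,1,1],"slide":[[-42.6,5,-43.6],[-42.6,5,-43.6],[-42.6,5,-43.6],[-42.6,5,-43.6],[-42.6,5,-43.6],[-42.6,5,-43.6],[-42.6,5,-43.6],[-42.6,5,-43.6],[-42.6,5,-43.6],[-42.6,5,-43.6],[-42.6,5,-43.6],[-42.6,5,-43.6]],"delta_rot":[[0,0,0],[0,0,0],[0,0,0],[0,0,0],[0,0,0],[0,0,0],[0,0,0],[0,0,0],[0,0,0],[0,0,0],[0,0,0],[0,0,0]]}'
python3 -m creep '{"jaw":[1,1,1],"slide":[[0,0,0],[0,0,0],[0,0,0]],"delta_rot":[[0,0.18,0],[0,0.18,0],[0,0,0]]}'
python3 - <<'E'
from h import *
c=manip.calibration("wrist"); p,r=tool(); im=manip.read_camera("wrist"); np.savez("w1.npz",c=c,p=p,r=r.as_matrix())
cv2.imwrite("pics/w1.png",im); print(p,r.as_matrix().round(3),manip.get_obs()["joints"].round(2))
E
```

```text
t: 1.65
ee_pos: [508.0, 120.0, 188.1]
orientation: [-1.57, 0.0, -2.716]
wrist_force: [1.1, -1.0, 0.4]
gripper_width: 0.999
t: 2.02
ee_pos: [507.4, 118.2, 187.9]
orientation: [-1.571, -0.001, -3.074]
wrist_force: [-0.7, 0.0, -0.6]
gripper_width: 0.999
[507.40625956 118.19372397 187.85700184] [[-0.998 -0.001  0.067]
 [-0.067 -0.    -0.998]
 [ 0.001 -1.     0.   ]] [ 0.09  0.06  1.91 -0.    1.17  1.6 ]
```

View pics/w1.png

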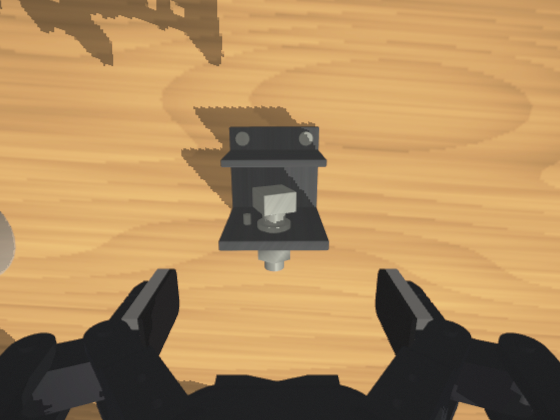

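The wrist view shows the rear cheek's top edge near row 160, the front cheek's near row 245 and the head at (275,200). Its bright top flat leans right and its left flat is visible. I'll zoom in to pick features.

```bash
python3 - <<'E'
import cv2
im=cv2.imread("pics/w1.png")[120:274,210:340]
im=cv2.convertScaleAbs(im,alpha=1.3,beta=10)
z=cv2.resize(im,None,fx=3.8,fy=3.8,interpolation=cv2.INTER_CUBIC); 
h=cv2.resize(im[60:115,30:95],None,fx=4.5,fy=4.5,interpolation=cv2.INTER_CUBIC)
import numpy as np
o=np.zeros((600,800,3),np.uint8); o[:z.shape[0],:z.shape[1]]=z[:600]; o[:h.shape[0],500:500+h.shape[1]]=h
cv2.imwrite("pics/w1c.png",o); print(z.shape,h.shape)
E
```

```text
(585, 494, 3) (248, 292, 3)
```

View pics/w1c.png

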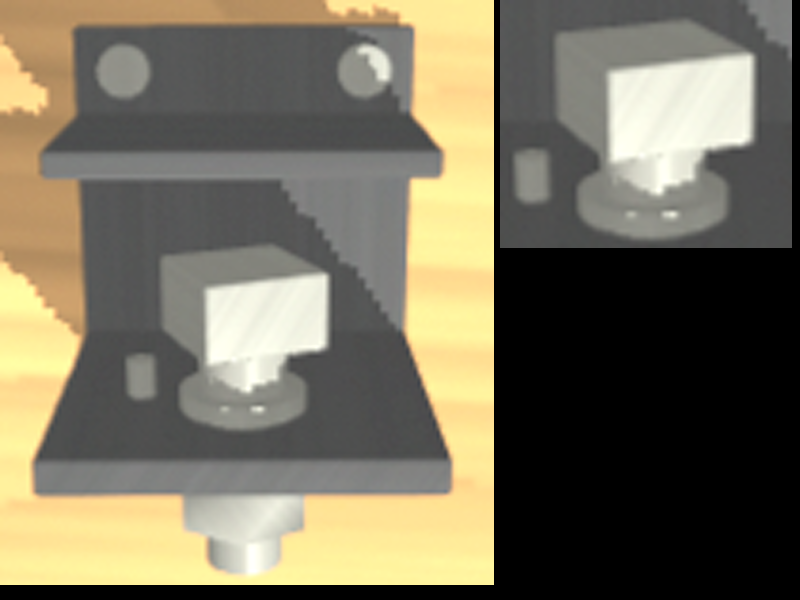

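```bash
cat > fit.py <<'E'
from h import *
from scipy.optimize import least_squares
d=np.load("w1.npz",allow_pickle=True); c=d["c"].item()
B=[((-24,40,88),(37,460)),((-24,-40,88),(450,460)),((-32,40,88),(35,493)),((-32,-40,88),(450,492)),
((24,40,60),(42,176)),((24,-40,60),(440,176)),((30,40,60),(45,151)),((30,-40,60),(438,150)),((50,40,6),(76,28)),((50,-40,6),(412,27))]
H=[((8,1,1),(205,288)),((8,-1,1),(328,272)),((8,1,-1),(162,257)),((8,-1,-1),(272,246)),((-8,1,1),(205,363)),((-8,-1,1),(328,348))]
uv=np.array([b for _,b in B+H])/3.8+[210,120]
def model(v):
    x,y,z,psi,th=v
    Hp=[(a,13*(b*np.cos(th)+e*np.sin(th)),64+13*(e*np.cos(th)-b*np.sin(th))) for (a,b,e),_ in H]
    P=np.array([b for b,_ in B]+Hp,float); return P@R.from_euler("z",psi).as_matrix().T+[x,y,z]
f=lambda v:(proj(c,model(v))-uv).ravel()
s=least_squares(f,[508,119,0,.06,-.3],loss="soft_l1"); print(s.x.round(3),"\n",f(s.x).reshape(-1,2).round(1).tolist())
s2=least_squares(lambda v:f([v[0],v[1],0,v[2],v[3]]),[508,119,.06,-.3],loss="soft_l1"); print(s2.x.round(3))
E
python3 fit.py
```

```text
[ 5.10882e+02  1.19850e+02 -3.09200e+00  7.10000e-02 -4.03000e-01] 
 [[-0.8, -1.0], [0.1, -1.4], [0.3, 0.3], [-0.4, 0.3], [0.4, 1.5], [0.1, 1.1], [-0.8, 0.3], [0.9, 0.1], [-0.7, 0.3], [0.3, 0.2], [0.1, -0.7], [0.1, -0.2], [-0.5, -0.6], [0.7, -0.8], [0.4, 0.5], [-0.2, 0.1]]
[ 5.11650e+02  1.19927e+02  7.10000e-02 -4.07000e-01]
```

```bash
python3 -m creep '{"jaw":[0.65,0.65,0.65,0.65],"slide":[[0,0,0],[0,0,0],[0,0,0],[0,0,0]],"delta_rot":[[-0.135,0,0],[-0.135,0,0],[-0.135,0,0],[0,0,0]]}'
cat > go.py <<'E'
from h import *
import sys
th,back,psi=float(sys.argv[1]),float(sys.argv[2]),0.071
C=np.array([float(a) for a in sys.argv[3].split(",")])
W=R.from_euler("z",psi).as_matrix()
zf=W@[0,np.sin(th),np.cos(th)]; yf=W@[0,np.cos(th),-np.sin(th)]; xb=W[:,0]
T=np.column_stack([-xb,-zf,-yf]); p,r=tool()
print("slide",r.inv().apply(C+zf*(back-2)-p).round(1),"rot",(r.inv()*R.from_matrix(T)).as_rotvec().round(3),manip.get_obs()["joints"].round(2))
E
python3 go.py -0.405 60 510.8,119.8,63.5
```

```text
t: 2.58
ee_pos: [507.5, 116.0, 187.4]
orientation: [-1.975, -0.001, -3.079]
wrist_force: [-0.3, -0.5, 0.1]
gripper_width: 0.653
slide [-3.8 57.3 45.4] rot [-0.001 -0.008 -0.002] [-0.13  0.07  1.94  0.42  1.24  1.22]
```

```bash
python3 -m creep '{"jaw":[0.65,0.65,0.65,0.65],"slide":[[-1.9,0,22.7],[-1.9,0,22.7],[0,40,0],[0,0,0]],"delta_rot":[[0,0,0],[0,-0.008,0],[0,0,0],[0,0,0]]}'
python3 go.py -0.405 60 510.8,119.8,63.5
python3 - <<'E'
from h import *
c=manip.calibration("wrist"); p,r=tool(); im=manip.read_camera("wrist")
# expected rear face & cheek corners per fit
W=R.from_euler("z",.071).as_matrix(); 
s=manip.read_camera("side")[190:310,230:350]
im=cv2.convertScaleAbs(im[100:400,100:460],alpha=1.2,beta=10)
o=np.zeros((600,800,3),np.uint8);o[:333,:400]=cv2.resize(im,(400,333));o[:400,400:]=cv2.resize(s,(400,400),interpolation=cv2.INTER_CUBIC)
cv2.imwrite("pics/w2.png",o)
E
```

```text
t: 3.08
ee_pos: [510.3, 93.4, 131.2]
orientation: [-1.976, -0.003, -3.066]
wrist_force: [0.4, 0.6, 0.2]
gripper_width: 0.648
slide [-2.4 14.6  2.5] rot [-0.     0.003  0.005] [-0.17  0.16  1.96  0.43  1.16  1.12]
```

View pics/w2.png

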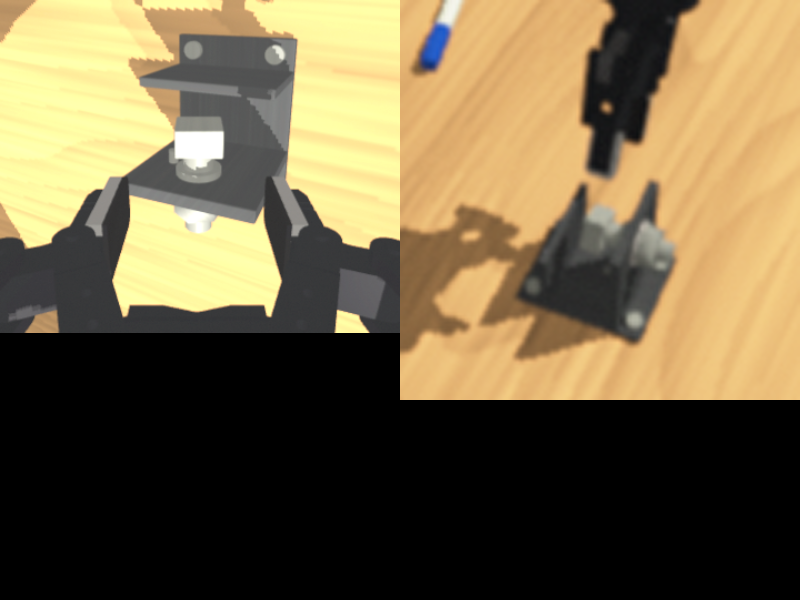

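The head is centred between the fingers and its top flat is parallel to the jaw axis, so the tilt matches. In the side view the fingers line up with the gap. I'll descend along the tool axis in stages.

```bash
python3 -m creep '{"jaw":[0.65,0.65,0.65,0.65],"slide":[[-1.5,14,1.5],[0,15,0],[0,10,0],[0,0,0]],"delta_rot":[[0,0,0],[0,0,0],[0,0,0],[0,0,0]]}'
for i in 1 2; do python3 go.py -0.405 2 510.8,119.8,63.5; python3 -m creep '{"jaw":[0.65],"slide":[[0,0,0]],"delta_rot":[[0,0,0]]}'; done
```

```text
t: 3.68
ee_pos: [512.6, 106.8, 95.9]
orientation: [-1.976, 0.0, -3.069]
wrist_force: [0.8, 0.1, -0.1]
gripper_width: 0.65
slide [ 0.9 34.9  0.8] rot [0.001 0.002 0.   ] [-0.15  0.22  1.98  0.45  1.08  1.11]
t: 3.8
ee_pos: [514.0, 106.3, 97.3]
orientation: [-1.976, 0.003, -3.069]
wrist_force: [-0.2, -0.7, 0.9]
gripper_width: 0.647
slide [ 2.3 36.4  0.7] rot [-0.     0.002 -0.003] [-0.15  0.22  1.97  0.45  1.08  1.11]
t: 3.92
ee_pos: [514.3, 106.2, 97.7]
orientation: [-1.976, 0.004, -3.07]
wrist_force: [0.6, 1.1, -0.2]
gripper_width: 0.648
```

```bash
python3 -m creep '{"jaw":[0.65,0.65,0.65,0.65],"slide":[[1.5,6,0.7],[0,7,0],[0,7,0],[0,0,0]],"delta_rot":[[0,0,0],[0,0,0],[0,0,0],[0,0,0]]}'
python3 go.py -0.405 2 510.8,119.8,63.5
python3 -m creep '{"jaw":[0.65,0.65,0.65],"slide":[[0,7,0],[0,7,0],[0,0,0]],"delta_rot":[[0,0,0],[0,0,0],[0,0,0]]}'
python3 go.py -0.405 2 510.8,119.8,63.5
python3 - <<'E'
from h import *
im=manip.read_camera("wrist")
s=manip.read_camera("side")[210:310,240:340]
im=cv2.convertScaleAbs(im[100:400,100:460],alpha=1.2,beta=10)
o=np.zeros((400,800,3),np.uint8);o[:333,:400]=cv2.resize(im,(400,333));o[:400,400:]=cv2.resize(s,(400,400),interpolation=cv2.INTER_CUBIC)
cv2.imwrite("pics/w3.png",o)
E
```

```text
t: 4.42
ee_pos: [511.0, 113.8, 77.6]
orientation: [-1.976, 0.001, -3.069]
wrist_force: [-0.1, -0.0, -0.1]
gripper_width: 0.65
slide [-0.2 15.3  0. ] rot [ 0.     0.002 -0.   ] [-0.13  0.25  1.98  0.46  1.04  1.1 ]
t: 4.8
ee_pos: [510.8, 119.2, 64.9]
orientation: [-1.976, 0.001, -3.069]
wrist_force: [-0.0, -0.1, 0.0]
gripper_width: 0.651
slide [-0.1  1.5  0. ] rot [ 0.     0.002 -0.001] [-0.12  0.27  1.99  0.47  1.02  1.09]
```

View pics/w3.png

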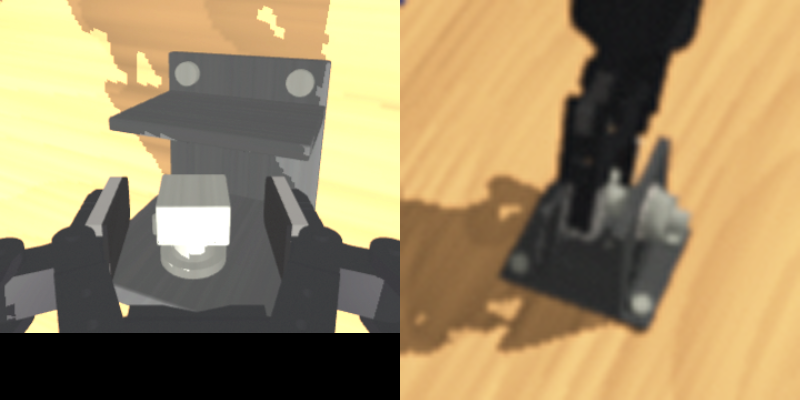

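The head sits between the pads, about 1 mm left of centre, with no contact force. I'll shift and close.

```bash
python3 -m creep '{"jaw":[0.65,0.45,0.38,0.34,0,0,0,0,0],"slide":[[0,1,-1],[0,0,0],[0,0,0],[0,0,0],[0,0,0],[0,0,0],[0,0,0],[0,0,0],[0,0,0]],"delta_rot":[[0,0,0],[0,0,0],[0,0,0],[0,0,0],[0,0,0],[0,0,0],[0,0,0],[0,0,0],[0,0,0]]}'
python3 - <<'E'
from h import *
o=manip.get_obs(); print(o["wrist_force"].round(1),o["ft_torque"].round(2))
im=manip.read_camera("wrist")
cv2.imwrite("pics/w4.png",cv2.convertScaleAbs(im[150:400,150:420],alpha=1.2,beta=10))
E
```

```text
t: 6.02
ee_pos: [511.4, 120.5, 65.6]
orientation: [-1.976, 0.003, -3.069]
wrist_force: [-1.5, 0.3, 5.5]
gripper_width: 0.29
[-1.5  0.3  5.5] [ 0.24  0.27 -0.01]
```

View pics/w4.png

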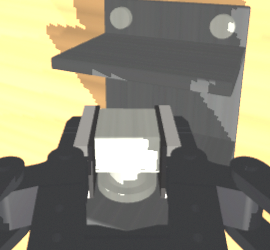

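Grasped flush: opening 0.29 against an expected 0.31 or so, and the pads lie flat on both side flats. I'll turn it clockwise (+x of the tool) in steps, watching force and torque.

```bash
cat > st.py <<'E'
from h import *
o=manip.get_obs(); p,r=tool(); y=r.as_matrix()[:,1]; W=R.from_euler("z",.071).as_matrix(); b=W.T@y
c=W@[-1,0,0]; 
# moment about bolt axis, referred to TCP as given
print("theta",np.arctan2(-b[1],-b[2]).round(3),"F",o["wrist_force"].round(1),"M_axis",(o["ft_torque"]@c).round(3),"M",o["ft_torque"].round(2),"p",p.round(1),"j",o["joints"].round(2))
E
python3 st.py
python3 -m creep '{"jaw":[0,0,0,0],"slide":[[0,0,0],[0,0,0],[0,0,0],[0,0,0]],"delta_rot":[[0.08,0,0],[0.08,0,0],[0.08,0,0],[0,0,0]]}'; python3 st.py
python3 -m creep '{"jaw":[0,0,0,0],"slide":[[0,0,0],[0,0,0],[0,0,0],[0,0,0]],"delta_rot":[[0.08,0,0],[0.08,0,0],[0.08,0,0],[0,0,0]]}'; python3 st.py
```

```text
theta -0.406 F [-1.6  1.6  5.1] M_axis -0.232 M [0.21 0.29 0.09] p [511.5 120.5  65.6] j [-0.12  0.27  1.99  0.47  1.01  1.1 ]
t: 6.58
ee_pos: [511.4, 120.9, 65.7]
orientation: [-1.735, 0.004, -3.067]
wrist_force: [-1.7, -1.1, 6.7]
gripper_width: 0.29
theta -0.165 F [-1.7 -1.1  6.7] M_axis -0.033 M [ 0.    0.43 -0.04] p [511.4 120.9  65.7] j [0.01 0.24 1.98 0.2  0.94 1.38]
t: 7.08
ee_pos: [511.4, 121.2, 65.7]
orientation: [-1.497, 0.003, -3.068]
wrist_force: [-4.0, 1.6, 7.8]
gripper_width: 0.291
theta 0.074 F [-4.   1.6  7.8] M_axis -0.305 M [ 0.27  0.57 -0.12] p [511.4 121.2  65.7] j [ 0.14  0.25  1.96 -0.09  0.94  1.69]
```

```bash

python3 -m creep '{"jaw":[0,0,0,0],"slide":[[0,0,0],[0,0,0],[0,0,0],[0,0,0]],"delta_rot":[[0.08,0,0],[0.08,0,0],[0.08,0,0],[0,0,0]]}'; python3 st.py
python3 -m creep '{"jaw":[0,0,0,0],"slide":[[0,0,0],[0,0,0],[0,0,0],[0,0,0]],"delta_rot":[[0.04,0,0],[0.04,0,0],[0.04,0,0],[0,0,0]]}'; python3 st.py
```

```text
t: 7.58
ee_pos: [511.4, 121.6, 65.6]
orientation: [-1.257, 0.002, -3.068]
wrist_force: [-3.7, 3.5, 9.0]
gripper_width: 0.292
theta 0.314 F [-3.7  3.5  9. ] M_axis -0.417 M [ 0.37  0.63 -0.21] p [511.4 121.6  65.6] j [ 0.27  0.31  1.92 -0.37  1.01  1.98]
t: 8.07
ee_pos: [511.4, 121.8, 65.6]
orientation: [-1.138, 0.002, -3.069]
wrist_force: [-3.9, 5.4, 7.4]
gripper_width: 0.297
theta 0.432 F [-3.9  5.4  7.4] M_axis -0.618 M [ 0.57  0.65 -0.23] p [511.4 121.8  65.6] j [ 0.32  0.35  1.9  -0.48  1.06  2.1 ]
```

```bash

for i in 1 2 3; do
python3 -m creep '{"jaw":[0,0],"slide":[[0,0,0],[0,0,0]],"delta_rot":[[0.025,0,0],[0,0,0]]}' | tail -1; python3 st.py; done
```

```text
gripper_width: 0.29
theta 0.457 F [-4.4  5.3  8.7] M_axis -0.66 M [ 0.62  0.62 -0.23] p [511.4 121.8  65.5] j [ 0.33  0.36  1.89 -0.51  1.08  2.12]
gripper_width: 0.293
theta 0.481 F [-5.   6.   9.3] M_axis -0.693 M [ 0.65  0.67 -0.29] p [511.4 121.9  65.5] j [ 0.35  0.37  1.88 -0.53  1.09  2.14]
gripper_width: 0.291
theta 0.506 F [-3.5  5.2  8.4] M_axis -0.774 M [ 0.73  0.64 -0.26] p [511.3 121.9  65.5] j [ 0.36  0.38  1.88 -0.55  1.1   2.16]
```

```bash

for i in 1 2 3; do
python3 -m creep '{"jaw":[0,0],"slide":[[0,0,0],[0,0,0]],"delta_rot":[[0.02,0,0],[0,0,0]]}' | tail -1; python3 st.py; done
```

```text
gripper_width: 0.292
theta 0.525 F [-5.4  5.   9. ] M_axis -1.22 M [ 1.17  0.73 -0.34] p [511.4 122.   65.5] j [ 0.36  0.38  1.87 -0.56  1.12  2.18]
gripper_width: 0.296
theta 0.545 F [-5.6  3.9  9.8] M_axis -1.651 M [ 1.59  0.86 -0.28] p [511.4 122.   65.5] j [ 0.37  0.39  1.87 -0.58  1.13  2.19]
gripper_width: 0.295
theta 0.564 F [-4.6  3.   9.7] M_axis -1.864 M [ 1.81  0.81 -0.41] p [511.4 121.9  65.4] j [ 0.38  0.4   1.86 -0.6   1.14  2.21]
```

The stop is clear: moment climbs gently to 0.77 N m at θ≈0.506, then jumps to 1.22, 1.65 and 1.86 N m within 0.06 rad. I'll ease off slightly so the grip isn't overloaded, check that it holds for a second, then look.

```bash

python3 -m creep '{"jaw":[0,0],"slide":[[0,0,0],[0,0,0]],"delta_rot":[[-0.012,0,0],[0,0,0]]}' | tail -1; python3 st.py
python3 -m creep '{"jaw":[0,0,0,0,0,0,0,0],"slide":[[0,0,0],[0,0,0],[0,0,0],[0,0,0],[0,0,0],[0,0,0],[0,0,0],[0,0,0]],"delta_rot":[[0,0,0],[0,0,0],[0,0,0],[0,0,0],[0,0,0],[0,0,0],[0,0,0],[0,0,0]]}' | tail -1; python3 st.py
python3 - <<'E'
from h import *
im=cv2.resize(cv2.convertScaleAbs(manip.read_camera("wrist")[150:400,150:420],alpha=1.2,beta=10),None,fx=1.5,fy=1.5)
t=cv2.resize(manip.read_camera("top"),(380,285)); o=np.zeros((375,790,3),np.uint8); o[:,:405]=im; o[:285,410:]=t
cv2.imwrite("pics/w5.png",o)
E
```

```text
gripper_width: 0.29
theta 0.552 F [-4.7  4.7  9.9] M_axis -1.771 M [ 1.72  0.75 -0.37] p [511.4 121.9  65.4] j [ 0.38  0.4   1.87 -0.59  1.13  2.2 ]
gripper_width: 0.296
theta 0.552 F [-4.9  3.8  8.8] M_axis -1.722 M [ 1.67  0.75 -0.3 ] p [511.4 121.9  65.4] j [ 0.38  0.4   1.87 -0.59  1.13  2.2 ]
```

View pics/w5.png

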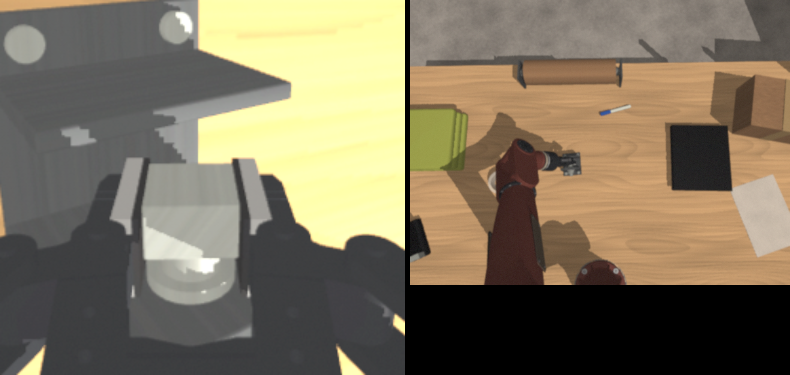

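The head is flush between the pads, at the stop, and the moment stays steady. The marker and binder haven't moved, and the tape roll's visible edge is where it was, with the arm well above it.

```bash
python3 -c "
from bench import manip
print(manip.get_obs()['t']); print(manip.job_done())"
```

```text
10.925
the job is handed in; nothing more can be done
None
```

I gripped the hidden bolt head, turned it clockwise to its stop, and handed the job in at 10.9 s with the arm still holding it there.

- **Grasp:** I reached down the gap with the tool tilted to match the head (flats about 0.41 rad off upright, bolt angle about 0.04). I closed on the two side flats before turning.
- **Stop:** The turning moment rose gently to about 0.77 N m, then climbed sharply from a flat angle of about 0.506 rad. The nominal stop is at 0.50 rad. I pressed on until it read about 1.86 N m, then eased off by 0.012 rad.
- **Last checks:** Over a 1 s hold the moment stayed near 1.7 N m and the opening at about 0.29, with wrist force around 11 N. The picture showed the pads flush on the flats.
- **Bystanders:** The marker and binder were where they started. The arm partly hid the tape roll in the last picture, so I saw only its edge, which was in place.
- **Small disagreements:**
  - My two bracket position estimates differed by 2–3 mm.
  - The tool turned about 0.05 rad past where the stop came on; that is flex or a slight slip in the grip. The moment levelled off a little on the last step, which is why I eased back.

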